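# Free the seized clamp knob of a board holder

## Robot

A 7-joint arm with a two-finger parallel gripper is mounted at the origin on the work surface. World frame = base frame: x ahead of the robot, y to its left, z up, the work surface at z = 0. Lengths are in m, angles in rad, forces in N, time in s.
With the tool pointing down it reaches from about 0.425 to 0.925 m from the base axis. Payload 6.8 kg.
Tool frame: the origin (TCP) lies on the centre line of the jaws, within the pads' length; the fingertips stand 11 mm ahead of it and the grasp point (between the pads) lies 8 mm behind it; z points along the fingers, y is the direction in which the jaws open and shut (so a half turn about z gives the same grasp; the last joint's range is limited). The gripper opens to 85 mm and grips with 20 to 120 N. Pads are 22 mm wide; open, the fingers measure 114 mm over their backs; the gripper's body (76 mm by 85 mm) begins 54 mm behind the grasp point. The pads swing forward as they close: fully open they stand 13 mm farther back than shut.
Start: joints at [1.122, 0.477, 0.022, 1.555, -0.011, 1.109, -0.083], TCP at [0.226, -0.636, 0.218] pointing down, gripper open.
Joint ranges: [-2.96, 2.96], [-0.34, 2.1], [-1.41, 1.46], [0.24, 2.44], [-1.37, 4.51], [0.17, 1.92], [-2.96, 2.96]. Speed limits (rad/s): [2.39, 2.39, 3.14, 3.14, 3.14, 3.14, 3.14].

## Interface

Orientations are given as a rotation vector (axis times angle).
In Python, from bench import r gives the robot as it stands.
- The arm moves only by the tool send_rows, never from a script. Its argument "deltas" is a list of rows, each a list of 7 numbers: the opening, from 0 (shut) to 1 (fully open), then the shift along the tool's x, y, z as a fraction of full scale, then the turn, a rotation vector about the tool's x, y, z as a fraction of full scale. In form: [[hand, x, y, z, ax, ay, az], ...]. A call has 1 to 20 rows; each row is the pose to reach, as a shift and turn from the pose commanded when the call began, along the tool's axes at that moment, turning the shorter way round; what a row does not reach only later rows make up. Full scale, the value 1, is 150 mm for a shift and 180 degrees for a turn. A row lasts 1/12 s, in which the tool goes at most 41.7 mm and 7.16 degrees, less where a joint would pass 70% of its speed; a pose out of reach is approached as far as the arm can. A call with a number of a shift or a turn outside -1 to 1 is refused whole. A call with a gripper value outside its range is refused whole. The fingers move at their own pace and stop on an object; "squeeze" is the grip in N (left out, the last holds). Time passes only in rows, so rows that repeat a pose let the fingers close. It gives the time, the measured TCP pose, the force and the opening at its end, in the units of the state.
- r.get_obs(): the state, without advancing time (a new reading comes with each control period).
- r.grab_frame(name): name is "scene" or "top" or "wrist"; returns a dict with "pixels" (400x640x3 uint8, red, green, blue), "camera_matrix" (3x3 intrinsics, pixels), "dist_coeffs" ([k1, k2, p1, p2, k3] as OpenCV has them; the pictures are not rectified), "rvec" (rotation vector, rad) and "tvec" (3), from world to camera coordinates, as OpenCV has them. Camera axes: x right, y down, z forward; pixel columns grow to the right and rows downward; lengths in m; the calibration is good to about 2 mm. A picture is of the moment at which its call begins. There is no depth.
- r.hand_in(): hands the job in, once; it reports no verdict.
The state is a dict: "clock": time; "joints": joint angles; "qvel": joint speeds; "tau": joint torques, N m; "tcp_pos": TCP position; "orientation": TCP orientation; "contact_force": force on the tool from outside, world axes, zero at the start; "moment": the same for the moment, N m; "grip_width": finger opening in m.
Only numpy, scipy, OpenCV 4.12 (cv2) and the standard library are available. Lean on these libraries where they do the work, as an engineer would, in place of code of your own. Each camera call takes 0.05 s, during which the arm holds its last target. There are 200 camera calls.

## Task

Two identical board holders stand on the repair bench; one has a circuit board clamped in it. Its clamp knob has seized: grip the bar of that knob firmly, break it loose with a firm counter-clockwise twist and turn it on to its stop, a bit less than a quarter turn, so that the jaw opens, then let go. Leave the board lying in its holder and do not turn the knob of the empty holder.

Things in the scene. Friction and masses are not known exactly. Their poses are not given: they have to be found in the camera images.
- clamp_knob_grip (a point): Grip point of the seized knob: on its upright axis, half-way up its bar, 72 mm above the bench. Black bar 60 mm long (this x axis), 16 mm wide, 34 mm high, on a steel stem 18 mm across, on a grey block (66 x 92 mm, top 40 mm above the bench) at one end of a 222 x 100 mm holder. The jaw, 44 mm high, begins 51 mm from the axis. At the start the bar lies across the holder.
- clamp_knob (a joint): Angle of the seized knob: 0 at the start (tight, against a stop), growing counter-clockwise seen from above to a stop at 1.4 rad (80 degrees), bar then nearly along the holder. About 0.4 N m to start it, easing over the first 0.5 rad to under 0.1 N m; it stays where it is left. The whole turn draws the jaw 12 mm back from the board.
- board_mid (a point): Middle of the loose green circuit board (98 x 84 x 3 mm, parts on it up to 14 mm above this point) lying flat between the jaws of the holder with the seized knob, 27.5 mm above the bench, 116 mm from the knob's axis along the holder. x along the holder, away from the knob; z up.
- spare_knob_tip (a point): One end of the bar of the other, identical knob on the empty holder: 30 mm from that knob's axis, 72 mm above the bench. That knob starts at any angle and is to be left alone.

How it is judged:
By the outcome, as a careful person would: the job done as asked, in the order asked, and still so for the second after the job is handed in, with the robot touching nothing.
It also fails if it takes over 32 s, if anything falls off the work surface, if the arm or the gripper's body presses on something with over 40 N, if the wrist force passes 120 N, or if a joint passes its speed limit or range.

## Working session

There is one attempt and no reset: what is moved stays moved. The work goes in short steps, Python scripts to look and compute and a tool call to move; the robot and the scene stay as the last step left them, time stands still between calls to the robot, and variables do not carry over. Pictures are saved under pics/ and viewed, about 8 in all and at most 12, crops included, and the job is handed in when it is done.

Besides the shell and the picture viewer there is one more tool, called after "Request:" as name(argument=value, ...), one argument or row to a line, values as JSON. send_rows: Moves the arm, as the interface text tells. Shift numbers are shares of 150 mm and turn numbers shares of 180 degrees, none past 1 either way. Its arguments: {"type":"object","properties":{"deltas":{"type":"array","items":{"type":"array","items":{"type":"number"}}},"squeeze":{"type":"number"}},"required":["deltas"]}

```bash
mkdir -p pics
cat > h.py <<'E'
import numpy as np, cv2
from bench import r
def ray(f,u,v,z):
    K=np.array(f["camera_matrix"]);d=np.array(f["dist_coeffs"]);R=cv2.Rodrigues(np.array(f["rvec"],float))[0];t=np.array(f["tvec"],float).ravel()
    p=cv2.undistortPoints(np.array([[[u,v]]],float),K,d).ravel()
    c=-R.T@t; w=R.T@np.array([p[0],p[1],1]); return c+w*(z-c[2])/w[2]
def grab(n,fn):
    f=r.grab_frame(n); cv2.imwrite("pics/"+fn,cv2.cvtColor(np.asarray(f["pixels"]),cv2.COLOR_RGB2BGR)); return f
E
python3 - <<'E'
from h import *
import pickle
a=grab("top","top1.png");b=grab("scene","scene1.png")
pickle.dump((a,b),open("f1.pkl","wb"))
for f in (a,b): print(-cv2.Rodrigues(np.array(f["rvec"],float))[0].T@np.array(f["tvec"],float).ravel())
o=r.get_obs();print(o)
E
```

```text
[0.4377149  0.01601849 0.86873184]
[ 0.81235325 -0.29149248  0.6400488 ]
{'clock': 0.1, 'joints': array([ 1.12190088,  0.47776455,  0.02231964,  1.55634489, -0.01148584,
        1.10928833, -0.08310163]), 'qvel': array([ 0.00109067, -0.00201476,  0.00136113, -0.00270014, -0.00056968,
       -0.00070332,  0.00169847]), 'tau': array([ 6.15522920e-03, -5.97752953e+01,  1.61458645e+00, -2.81951594e+01,
        1.28580123e-02,  4.95203145e-03,  3.02904743e-05]), 'tcp_pos': array([ 0.22542335, -0.63566074,  0.21749416]), 'orientation': array([-3.09447872e+00, -5.32527527e-01,  6.39452645e-04]), 'contact_force': array([ 0.05370929, -0.17553302, -0.52567484]), 'moment': array([ 0.02119117, -0.01829042, -0.01189427]), 'grip_width': 0.08505317030411004}
```

View pics/top1.png

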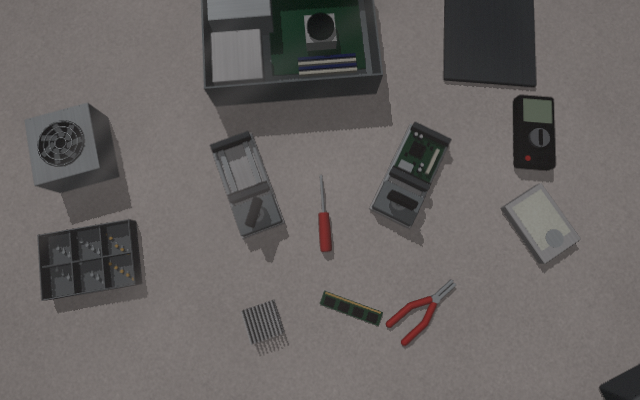

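View pics/scene1.png

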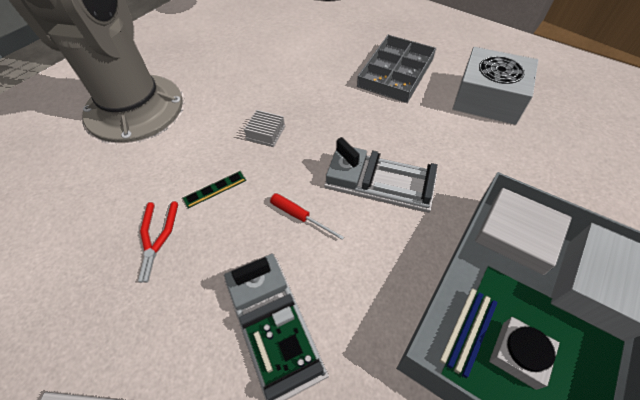

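The top view shows the loaded holder with its knob bar at about (402,200) and board at (422,155); the empty holder's knob is at (254,212). The scene view agrees: loaded knob at (250,271), empty one at (346,152).

```bash
python3 - <<'E'
from h import *
import pickle
a,b=pickle.load(open("f1.pkl","rb"))
def bar(f,x0,x1,y0,y1,th):
    g=np.asarray(f["pixels"]).max(2); m=np.zeros_like(g); m[y0:y1,x0:x1]=(g[y0:y1,x0:x1]<th)*255
    c=max(cv2.findContours(m,0,1)[0],key=cv2.contourArea); return cv2.minAreaRect(c)
for f,bx in ((a,(383,422,186,215)),(b,(225,275,255,290))):
  for th in (35,45,55):
    q=bar(f,*bx,th); print(th,q)
    P=cv2.boxPoints(q); L=[ray(f,*p,0.089)[:2] for p in P]; print(np.round(ray(f,*q[0],0.085),4),np.round(L,3).tolist())
g=np.asarray(a["pixels"]).astype(int)
m=((g[:,:,1]>g[:,:,0]+12)&(g[:,:,1]>g[:,:,2]+8)).astype(np.uint8)*255; m[:115]=0;m[190:]=0;m[:,:380]=0;m[:,460:]=0
q=cv2.minAreaRect(cv2.findNonZero(m));print(q,np.round(ray(a,*q[0],.0275),3))
# holder base corners in top
for p in ((450,131),(413,124),(372,210),(408,225)): print(p,np.round(ray(a,*p,.03),3))
o=r.get_obs();R=cv2.Rodrigues(o["orientation"])[0];print(R.round(3))
E
python3 -c "
import cv2
i=cv2.imread('pics/top1.png')[110:240,350:470];cv2.imwrite('pics/c1.png',cv2.resize(i,None,fx=4.5,fy=4.5,interpolation=2))"
```

```text
35 ((400.7928161621094, 200.943603515625), (28.177663803100586, 6.706749439239502), 27.758541107177734)
[ 0.5602 -0.1614  0.085 ] [[0.568, -0.133], [0.58, -0.14], [0.552, -0.188], [0.54, -0.181]]
45 ((402.00006103515625, 200.0), (30.410520553588867, 9.838699340820312), 26.56505012512207)
[ 0.5621 -0.164   0.085 ] [[0.567, -0.131], [0.585, -0.141], [0.556, -0.195], [0.538, -0.185]]
55 ((401.9000549316406, 200.2000274658203), (30.4105224609375, 11.180339813232422), 26.56505012512207)
[ 0.5617 -0.1638  0.085 ] [[0.565, -0.131], [0.586, -0.142], [0.557, -0.195], [0.537, -0.184]]
35 ((250.55172729492188, 271.1207275390625), (15.100240707397461, 36.89710998535156), 66.80140686035156)
[ 0.5706 -0.172   0.085 ] [[0.547, -0.192], [0.574, -0.141], [0.598, -0.154], [0.571, -0.203]]
45 ((250.56350708007812, 271.02587890625), (15.328252792358398, 37.301979064941406), 67.16634368896484)
[ 0.5705 -0.1718  0.085 ] [[0.546, -0.192], [0.574, -0.141], [0.598, -0.154], [0.571, -0.203]]
55 ((250.50001525878906, 271.0), (15.625466346740723, 37.94755935668945), 66.80140686035156)
[ 0.5704 -0.1719  0.085 ] [[0.546, -0.192], [0.574, -0.14], [0.598, -0.153], [0.571, -0.204]]
((418.73968505859375, 156.75363159179688), (36.89155960083008, 35.18362045288086), 25.769329071044922) [ 0.667 -0.22   0.027]
(450, 131) [ 0.725 -0.294  0.03 ]
(413, 124) [ 0.743 -0.212  0.03 ]
(372, 210) [ 0.551 -0.11   0.03 ]
(408, 225) [ 0.516 -0.186  0.03 ]
[[ 0.942  0.334 -0.001]
 [ 0.334 -0.942  0.002]
 [-0.    -0.002 -1.   ]]
```

View pics/c1.png

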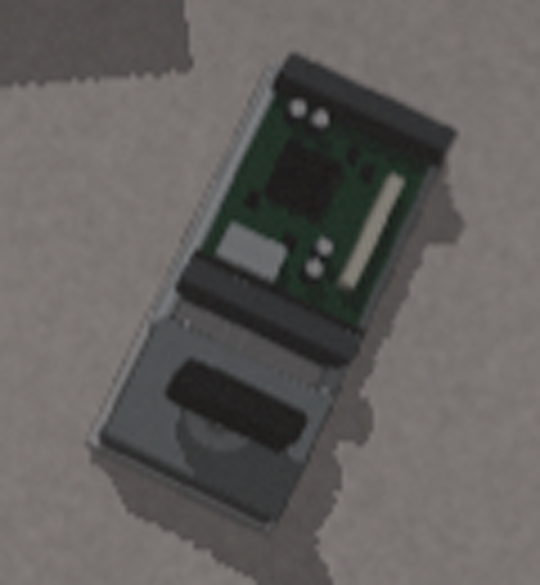

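Request:
send_rows(
  deltas=[
    [1, 0.2, -0.14, 0, 0, 0, 0],
    [1, 0.4, -0.28, 0, 0, 0, 0],
    [1, 0.6, -0.42, 0, 0, 0, 0],
    [1, 0.79, -0.555, 0, 0, 0, 0],
    [1, 0.79, -0.555, 0, 0, 0, 0],
  ],
)

```text
clock: 0.52
tcp_pos: [0.3158, -0.5111, 0.218]
orientation: [-3.089, -0.548, -0.005]
contact_force: [1.3, 0.4, -0.8]
grip_width: 0.0853
```

Request:
send_rows(
  deltas=[
    [1, 0.2, -0.14, 0, 0, 0, 0],
    [1, 0.4, -0.28, 0, 0, 0, 0],
    [1, 0.6, -0.42, 0, 0, 0, 0],
    [1, 0.79, -0.555, 0, 0, 0, 0],
    [1, 0.79, -0.555, 0, 0, 0, 0],
  ],
)

```text
clock: 0.93
tcp_pos: [0.3987, -0.3928, 0.2182]
orientation: [-3.09, -0.549, -0.004]
contact_force: [0.6, 0.2, 0.4]
grip_width: 0.0854
```

Request:
send_rows(
  deltas=[
    [1, 0.2, -0.14, 0, 0, 0, 0],
    [1, 0.4, -0.28, 0, 0, 0, 0],
    [1, 0.6, -0.42, 0, 0, 0, 0],
    [1, 0.79, -0.555, 0, 0, 0, 0],
    [1, 0.79, -0.555, 0, 0, 0, 0],
  ],
)

```text
clock: 1.35
tcp_pos: [0.4819, -0.2744, 0.2184]
orientation: [-3.09, -0.549, -0.005]
contact_force: [0.8, 1.3, -0.1]
grip_width: 0.0854
```

Request:
send_rows(
  deltas=[
    [1, 0.2, -0.14, 0, 0, 0, -0.04],
    [1, 0.4, -0.28, 0, 0, 0, -0.08],
    [1, 0.6, -0.42, 0, 0, 0, -0.12],
    [1, 0.79, -0.555, 0, 0, 0, -0.16],
    [1, 0.79, -0.555, 0, 0, 0, -0.2],
    [1, 0.79, -0.555, 0, 0, 0, -0.234],
    [1, 0.79, -0.555, 0, 0, 0, -0.234],
    [1, 0.79, -0.555, 0, 0, 0, -0.234],
  ],
)

```text
clock: 2.02
tcp_pos: [0.5607, -0.1647, 0.218]
orientation: [-2.701, -1.604, 0.001]
contact_force: [0.0, 0.7, -1.0]
grip_width: 0.0857
```

Run:
```python
from h import *
import pickle
f=grab("wrist","w1.png"); pickle.dump(f,open("w1.pkl","wb"))
print(-cv2.Rodrigues(np.array(f["rvec"],float))[0].T@np.array(f["tvec"],float).ravel())
```

```text
[ 0.59723131 -0.10022495  0.373361  ]
```

View pics/w1.png

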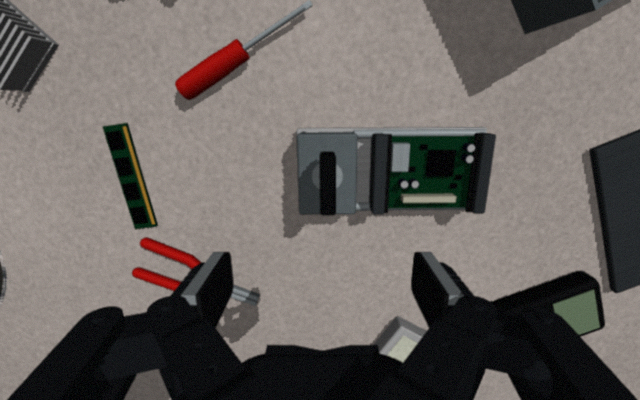

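The wrist view shows the loaded holder aligned with the gripper: bar centred near (328,182), spanning rows about 152–213, and jaw at columns 371–390.

Run:
```python
from h import *
import pickle
f=pickle.load(open("w1.pkl","rb"))
g=np.asarray(f["pixels"]).max(2); m=np.zeros_like(g); m[140:222,312:346]=(g[140:222,312:346]<38)*255
c=max(cv2.findContours(m,0,1)[0],key=cv2.contourArea); q=cv2.minAreaRect(c); print(q, cv2.boundingRect(c))
x,y,w,h=cv2.boundingRect(c)
u=x+w/2-.5
lo=ray(f,u,y+h-.5,.089); up=[ray(f,u,y-.5,z) for z in(.055,.089)]
d=(up[1]-lo)[:2];print(lo,up,np.linalg.norm(d),np.degrees(np.arctan2(d[1],d[0])))
ax=np.array([.469,.883]); print("from low end",lo[:2]+.03*ax,"from up end",up[0][:2]-.03*ax,up[1][:2]-.03*ax)
# row-wise widths
for v in range(y,y+h,8): k=np.nonzero(m[v])[0]; print(v,k.min(),k.max(),end='; ')
# block top corners at z=.04
P=[ray(f,*p,.04)[:2] for p in((298,133),(357,133),(357,213.5),(298,213.5))]; print(np.round(P,4),np.mean(P,0))
o=r.get_obs();print(o["tcp_pos"],cv2.Rodrigues(o["orientation"])[0].round(3))
```

```text
((326.9999694824219, 182.99998474121094), (61.99999237060547, 15.999998092651367), 90.0) (319, 152, 17, 63)
[ 0.55257477 -0.19252311  0.089     ] [array([ 0.58005433, -0.14264488,  0.055     ]), array([ 0.58188878, -0.13811456,  0.089     ])] 0.061802924443948706 61.685285345728204
from low end [ 0.56664477 -0.16603311] from up end [ 0.56598433 -0.16913488] [ 0.56781878 -0.16460456]
152 322 332; 160 320 335; 168 320 334; 176 320 334; 184 320 334; 192 320 335; 200 320 335; 208 320 335; [[ 0.5615 -0.1125]
 [ 0.6167 -0.1426]
 [ 0.5758 -0.2239]
 [ 0.5162 -0.1914]] [ 0.56752307 -0.1675793 ]
[ 0.56062894 -0.16488106  0.21809688] [[ 0.479  0.878 -0.001]
 [ 0.878 -0.479 -0.   ]
 [-0.    -0.    -1.   ]]
```

Request:
send_rows(
  deltas=[
    [1, 0.01, 0.035, 0.25, 0, 0, 0],
    [1, 0.01, 0.035, 0.5, 0, 0, 0],
    [1, 0.01, 0.035, 0.6, 0, 0, 0],
    [1, 0.01, 0.035, 0.6, 0, 0, 0],
    [1, 0.01, 0.035, 0.6, 0, 0, 0],
  ],
)

```text
clock: 2.48
tcp_pos: [0.5658, -0.1656, 0.1281]
orientation: [-2.699, -1.606, 0.002]
contact_force: [-0.5, -0.2, 0.6]
grip_width: 0.0852
```

Run:
```python
from h import *
f=grab("wrist","w2.png")
g=np.asarray(f["pixels"]).max(2); m=(g<38).astype(np.uint8)*255
K=[c for c in cv2.findContours(m,0,1)[0] if cv2.contourArea(c)>500]
for c in K: print(cv2.boundingRect(c),cv2.contourArea(c))
c=[c for c in K if cv2.boundingRect(c)[3]>2*cv2.boundingRect(c)[2]]
for c in c:
  x,y,w,h=cv2.boundingRect(c); u=x+w/2-.5
  lo=ray(f,u,y+h-.5,.089);up=ray(f,u,y-.5,.089); print("ctr",lo,up)
  for z in(.055,.089):print((lo[:2]+.03*np.array([.476,.879])),ray(f,u,y-.5,z)[:2]-.03*np.array([.476,.879]))
o=r.get_obs();print(o["tcp_pos"],cv2.Rodrigues(o["orientation"])[0].round(3),o["contact_force"])
```

```text
(8, 253, 632, 147) 43817.0
(311, 171, 23, 89) 1838.5
(398, 147, 44, 101) 899.5
(378, 146, 21, 102) 602.0
(443, 145, 94, 103) 4655.0
(36, 138, 29, 31) 510.0
ctr [ 0.55284191 -0.19216923  0.089     ] [ 0.58322646 -0.13619318  0.089     ]
[ 0.56712191 -0.16579923] [ 0.56558797 -0.16870719]
[ 0.56712191 -0.16579923] [ 0.56894646 -0.16256318]
ctr [ 0.61696318 -0.21650602  0.089     ] [ 0.64465324 -0.15194024  0.089     ]
[ 0.63124318 -0.19013602] [ 0.63775803 -0.18720835]
[ 0.63124318 -0.19013602] [ 0.63037324 -0.17831024]
ctr [ 0.59762314 -0.20594376  0.089     ] [ 0.6273733  -0.14191242  0.089     ]
[ 0.61190314 -0.17957376] [ 0.61745591 -0.1754267 ]
[ 0.61190314 -0.17957376] [ 0.6130933  -0.16828242]
[ 0.56699536 -0.16560806  0.12939312] [[ 0.477  0.879  0.001]
 [ 0.879 -0.477 -0.   ]
 [ 0.     0.001 -1.   ]] [0.48664204 0.48111683 0.93068875]
```

View pics/w2.png

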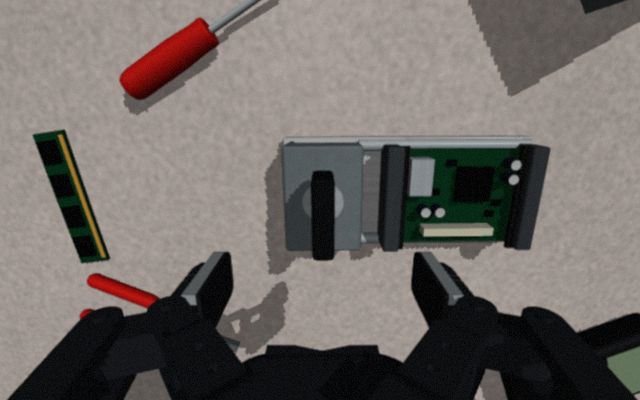

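The wrist close-up shows the bar at (322,215), spanning rows 171–260. Its axis is at about (0.567,-0.166), directly under the TCP. I'll descend and grip.

Request:
send_rows(
  deltas=[
    [1, 0, 0, 0.1, 0, 0, 0],
    [1, 0, 0, 0.2, 0, 0, 0],
    [1, 0, 0, 0.3, 0, 0, 0],
    [1, 0, 0, 0.4, 0, 0, 0],
    [1, 0, 0, 0.43, 0, 0, 0],
    [1, 0, 0, 0.43, 0, 0, 0],
    [1, 0, 0, 0.43, 0, 0, 0],
  ],
)

```text
clock: 3.12
tcp_pos: [0.5675, -0.1654, 0.0654]
orientation: [2.697, 1.608, 0.002]
contact_force: [-0.1, -0.1, -0.6]
grip_width: 0.0856
```

Request:
send_rows(
  deltas=[
    [0.4, 0, 0, 0, 0, 0, 0],
    [0.3, 0, 0, 0, 0, 0, 0],
    [0.2, 0, 0, 0, 0, 0, 0],
    [0.1, 0, 0, 0, 0, 0, 0],
    [0, 0, 0, 0, 0, 0, 0],
    [0, 0, 0, 0, 0, 0, 0],
    [0, 0, 0, 0, 0, 0, 0],
    [0, 0, 0, 0, 0, 0, 0],
    [0, 0, 0, 0, 0, 0, 0],
    [0, 0, 0, 0, 0, 0, 0],
    [0, 0, 0, 0, 0, 0, 0],
    [0, 0, 0, 0, 0, 0, 0],
  ],
  squeeze=100,
)

```text
clock: 4.12
tcp_pos: [0.5667, -0.1652, 0.0645]
orientation: [2.697, 1.61, 0.0]
contact_force: [-1.4, -0.1, 5.5]
grip_width: 0.0128
```

Request:
send_rows(
  deltas=[
    [0, 0, 0, 0, 0, 0, -0.02],
    [0, 0, 0, 0, 0, 0, -0.04],
    [0, 0, 0, 0, 0, 0, -0.06],
    [0, 0, 0, 0, 0, 0, -0.08],
    [0, 0, 0, 0, 0, 0, -0.1],
    [0, 0, 0, 0, 0, 0, -0.12],
    [0, 0, 0, 0, 0, 0, -0.12],
  ],
)

```text
clock: 4.7
tcp_pos: [0.5658, -0.1649, 0.0645]
orientation: [-2.345, -2.089, 0.001]
contact_force: [-4.4, 1.1, 7.9]
grip_width: 0.0127
```

Run:
```python
from h import *
f=grab("wrist","w3.png")
o=r.get_obs();print(o["clock"],o["tcp_pos"],cv2.Rodrigues(o["orientation"])[0].round(3),o["contact_force"],o["moment"],o["grip_width"],o["joints"])
```

```text
4.75 [ 0.56578043 -0.16495967  0.0644484 ] [[ 0.118  0.993 -0.001]
 [ 0.993 -0.118  0.   ]
 [ 0.    -0.001 -1.   ]] [-4.72520066  2.94644253 10.15694476] [ 0.49226914  0.98170317 -0.23269112] 0.012888961171794838 [ 0.47885113  0.55584085 -0.39530582  1.86487212  0.29309619  0.77929359
 -0.19160716]
```

View pics/w3.png

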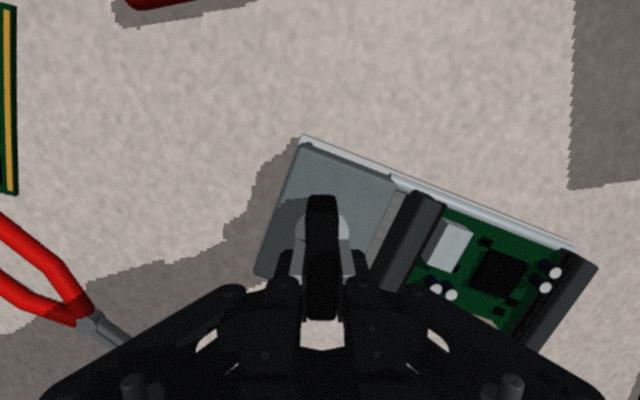

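The bar (322,255) has turned with the fingers relative to the holder. I'll carry on to the stop.

Request:
send_rows(
  deltas=[
    [0, 0, 0, 0, 0, 0, -0.025],
    [0, 0, 0, 0, 0, 0, -0.05],
    [0, 0, 0, 0, 0, 0, -0.075],
    [0, 0, 0, 0, 0, 0, -0.1],
    [0, 0, 0, 0, 0, 0, -0.125],
    [0, 0, 0, 0, 0, 0, -0.15],
    [0, 0, 0, 0, 0, 0, -0.175],
    [0, 0, 0, 0, 0, 0, -0.2],
    [0, 0, 0, 0, 0, 0, -0.225],
    [0, 0, 0, 0, 0, 0, -0.25],
    [0, 0, 0, 0, 0, 0, -0.275],
    [0, 0, 0, 0, 0, 0, -0.3],
    [0, 0, 0, 0, 0, 0, -0.31],
    [0, 0, 0, 0, 0, 0, -0.32],
    [0, 0, 0, 0, 0, 0, -0.32],
  ],
)

```text
clock: 6.0
tcp_pos: [0.5634, -0.1659, 0.0644]
orientation: [-1.05, -2.955, 0.006]
contact_force: [-12.3, -0.4, 16.1]
grip_width: 0.0128
```

Run:
```python
from h import *
o=r.get_obs();R=cv2.Rodrigues(o["orientation"])[0];print(o["clock"],o["tcp_pos"],np.degrees(np.arctan2(R[1,0],R[0,0])),o["contact_force"],o["moment"],o["grip_width"],o["joints"])
```

```text
6.0 [ 0.563436   -0.16590283  0.06439449] 140.8757037569852 [-12.25955053  -0.41819782  16.12191306] [-0.1462713   2.57057761  0.04399923] 0.012842973243844145 [ 0.65391297  0.6072745  -0.63410778  1.85429415  0.47393985  0.84142299
  0.66709891]
```

Request:
send_rows(
  deltas=[
    [0, 0, 0, 0, 0, 0, -0.01],
    [0, 0, 0, 0, 0, 0, -0.02],
    [0, 0, 0, 0, 0, 0, -0.025],
    [0, 0, 0, 0, 0, 0, -0.025],
    [0, 0, 0, 0, 0, 0, -0.025],
  ],
)

```text
clock: 6.42
tcp_pos: [0.5634, -0.166, 0.0644]
orientation: [-0.943, -2.991, 0.004]
contact_force: [-12.9, 0.6, 16.6]
grip_width: 0.0128
```

Run:
```python
from h import *
o=r.get_obs();R=cv2.Rodrigues(o["orientation"])[0];print(o["clock"],o["tcp_pos"],np.degrees(np.arctan2(R[1,0],R[0,0])),o["contact_force"],o["moment"],o["grip_width"])
f=grab("top","t2.png")
i=cv2.imread('pics/t2.png')[90:260,330:500];cv2.imwrite('pics/c2.png',cv2.resize(i,None,fx=3.5,fy=3.5,interpolation=2))
```

```text
6.4167 [ 0.56337507 -0.16601501  0.06438773] 145.00730714320812 [-12.91172713   0.61068871  16.61963064] [-2.45194858e-03  2.50931114e+00 -1.57708637e+00] 0.012812547415084384
```

The moment about z went from 0.04 to -1.6 N m, so the knob is at its stop. I'll release and lift straight up.

Request:
send_rows(
  deltas=[
    [0.2, 0, 0, 0, 0, 0, 0],
    [0.4, 0, 0, 0, 0, 0, 0],
    [0.6, 0, 0, 0, 0, 0, 0],
    [0.8, 0, 0, 0, 0, 0, 0],
    [0.8, 0, 0, 0, 0, 0, 0],
    [0.8, 0, 0, 0, 0, 0, 0],
    [0.8, 0, 0, 0, 0, 0, 0],
    [0.8, 0, 0, 0, 0, 0, 0],
    [0.8, 0, 0, 0, 0, 0, 0],
    [0.8, 0, 0, 0, 0, 0, 0],
  ],
)

```text
clock: 7.3
tcp_pos: [0.5665, -0.1651, 0.0639]
orientation: [0.936, 2.999, 0.0]
contact_force: [-0.2, 0.4, 0.1]
grip_width: 0.0684
```

Request:
send_rows(
  deltas=[
    [0.8, 0, 0, -0.1, 0, 0, 0],
    [0.8, 0, 0, -0.25, 0, 0, 0],
    [0.8, 0, 0, -0.45, 0, 0, 0],
    [0.8, 0, 0, -0.7, 0, 0, 0],
    [0.8, 0, 0, -0.9, 0, 0, 0],
    [0.8, 0, 0, -1, 0, 0, 0],
    [0.8, 0, 0, -1, 0, 0, 0],
    [0.8, 0, 0, -1, 0, 0, 0],
  ],
)

```text
clock: 7.97
tcp_pos: [0.5669, -0.1651, 0.2156]
orientation: [0.935, 2.996, -0.0]
contact_force: [0.3, 0.5, -0.9]
grip_width: 0.0679
```

Run:
```python
from h import *
f=grab("wrist","w4.png")
grab("scene","s4.png")
o=r.get_obs();R=cv2.Rodrigues(o["orientation"])[0];print(o["clock"],o["tcp_pos"],np.degrees(np.arctan2(R[1,0],R[0,0])),o["contact_force"],o["grip_width"])
```

```text
8.0667 [ 0.5655958  -0.16511632  0.21322074] 145.34405615922444 [ 0.09347186 -0.52728374 -0.39272182] 0.06841421039316291
```

View pics/w4.png

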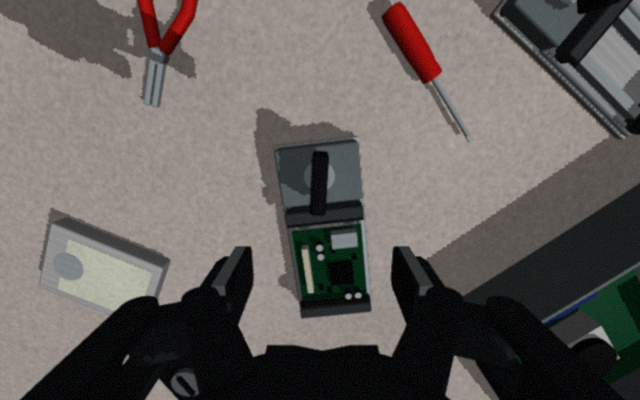

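View pics/s4.png

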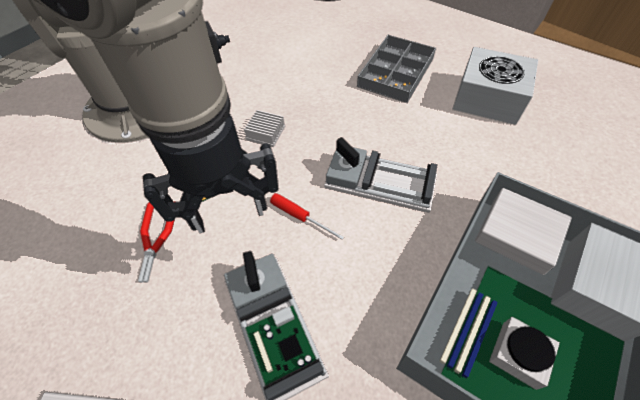

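The wrist view shows the bar at (319,183), nearly along the holder, with the jaw drawn toward the knob and the board in place at (333,265). In the scene view the spare knob (346,152) is unchanged. I'll measure the angle.

Run:
```python
from h import *
f=grab("wrist","w5.png")
g=np.asarray(f["pixels"]).max(2); m=np.zeros_like(g); m[146:206,304:336]=(g[146:206,304:336]<38)*255
ys,xs=np.nonzero(m); 
e=[]
for v in range(158,202,3):
  k=np.nonzero(m[v])[0]; e.append(ray(f,(k.min()+k.max())/2,v,.089)[:2])
vx,vy,_,_=cv2.fitLine(np.array(e,np.float32),2,0,.01,.01).ravel(); print("bar",np.degrees(np.arctan2(vy,vx))%180)
a=ray(f,357,140,.04)-ray(f,362,202,.04); print("block edge",np.degrees(np.arctan2(a[1],a[0]))%180)
```

```text
bar 142.49515
block edge 151.8470130288915
```

```bash
python3 -c "
from bench import r
print(r.hand_in())"
```

```text
the job is handed in; nothing more can be done
None
```

I gripped the seized knob's bar at 100 N, broke it loose counter-clockwise and turned it to its stop. I then opened the fingers, lifted about 150 mm clear and handed the job in at about 8 s.

**Knob angle:** The last wrist picture puts the bar at 142.5°, against 61.7° at the start. That is a turn of about 81° (the stop is at 80°), with the bar about 9° off the holder's long axis. At the end of the twist the moment about the knob's axis went from about 0 to 1.6 N m, so the knob was hard against its stop.

**Jaw, board and spare knob:** By eye, the jaw has moved back towards the knob, the board is still lying in its holder and the spare knob looks unchanged. I did not measure these.

**Forces:** The highest reading I saw was about 21 N, while holding the knob at its stop, and it fell to about zero after release.

**Disagreements:**
- The gripper read 12.8 mm on the 16 mm bar. The cause is unknown, but the bar turned with the fingers.
- The tool was pushed about 4 mm sideways during the turn, so my estimate of the knob's axis was a few millimetres off.

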